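Load the needle carton into the covered magazine until it meets the hidden buffer

ROBOT

A 6-joint arm with a two-finger parallel gripper is mounted at the origin on a cart in front of the work surface, level with it; the furniture and walls round the work are solid. World frame = base frame: x ahead of the robot, y to its left, z up, the work surface at z = 0. Lengths are in m, angles in rad, forces in N, time in s.
With the tool pointing down it reaches from about 0.275 to 0.825 m from the base axis. Payload 4.9 kg.
Tool frame: the origin (TCP) lies midway between the tips of the shut fingers; the grasp point (between the pads) lies 19 mm behind it (bot.grip_depth is the distance from the TCP to the grasp point, in m); y points along the fingers, x is the direction in which the jaws open and shut, and the axes are right-handed (so a half turn about y gives the same grasp; the last joint's range is limited). The gripper opens to 85 mm and grips with 20 to 120 N. Pads are 22 mm wide; open, the fingers measure 114 mm over their backs; the gripper's body (76 mm by 85 mm) begins 54 mm behind the grasp point. The pads swing forward as they close: fully open they stand 13 mm farther back than shut.
Start: joints at [1.076, 0.326, -0.193, 1.052, 0, 1.437], TCP at [0.194, 0.515, 0.231] pointing down, gripper open.
Joint ranges: [-2.65, 2.65], [-0.97, 1.79], [-1.3, 1.35], [-1.93, 2.1], [-1.47, 1.37], [-3.14, 3.14]. Speed limits (rad/s): [2.57, 2.57, 3.14, 3.14, 3.14, 3.14].

INTERFACE

Orientations are given as a unit quaternion [w, x, y, z].
In Python, from cell import bot gives the robot as it stands. Calls block until the motion is done:
- bot.move_pose(position, orientation): joint-space move of the TCP to a pose.
- bot.move_linear(position, speed=0.15, rotation=None, until_force=None): straight line of the TCP; rotation=None keeps the orientation; speed is the mean speed in m/s. With until_force (N) it stops when the force on the tool has changed by that much, and returns True; else False.
- bot.goto_joints(angles): joint-space move.
- bot.set_gripper(opening, grasp_force=None): opening from 0.0 (shut) to 1.0 (fully open); grasp_force is the grip in N (None keeps the last); returns when the fingers have stopped.
- bot.wait(seconds).
- bot.solve_ik(position, orientation): joint angles nearest the present ones, or None.
- bot.camera(name): name is "scene" or "top" or "wrist"; returns the picture (420x560x3 uint8, red, green, blue); there is no depth.
- bot.calibration(name): a dict with "mtx" (3x3 intrinsics, pixels), "k1" (the pictures are not rectified: a ray, as slopes to the right and down, at radius r is drawn at 1 + k1 r^2 times it, then the intrinsics apply), "extrinsics" (4x4, takes a point from world to camera coordinates); the wrist camera has in their place "hand_eye" (4x4, takes a point from camera to tool coordinates, whose origin is the TCP and whose axes are the tool frame's). Camera axes: x right, y down, z forward; pixel columns grow to the right and rows downward; lengths in m; the calibration is good to about 2 mm. A picture is of the moment at which its call begins: read the wrist's pose just before it. calibration takes no time and is no camera call.
A pose or a line that the arm cannot do raises bot.PlanningError and nothing moves.
- bot.close_job(): hands the job in, once; it reports no verdict.
Trained networks look in the newest picture that a camera, given by its name, has taken for a name from the list of things; names that differ only in an ending like _2 or _b are one class to them, and where a whole thing is asked for, a point or a joint stands for the part that bears it (a point fixed in the world has none). Each returns a list of dicts, best first, with "confidence" (0 to 1); they miss things now and then, are a little off and sometimes report something else, mostly with a low value. They report only what shows in the picture. A call takes as long as a camera call.
- bot.search_frame(camera, thing): "bbox" ([left, top, width, height] in pixels, round what is visible of it).
Readings, each from a call of its own:
- bot.read_clock(): time.
- bot.read_joint_positions(): joint angles.
- bot.read_joint_vel(): joint speeds.
- bot.read_joint_efforts(): joint torques, N m.
- bot.read_position(): TCP position.
- bot.read_tool_rot(): TCP orientation.
- bot.read_ft_force(): force on the tool from outside, world axes, zero at the start.
- bot.read_moment(): the same for the moment, N m.
- bot.read_gripper_width(): opening from 0.0 (shut) to 1.0 (fully open).
Only numpy, scipy, OpenCV 4.12 (cv2) and the standard library are available. Lean on these libraries where they do the work, as an engineer would, in place of code of your own. Each camera call takes 0.05 s, during which the arm holds its last target. There are 200 camera calls.

TASK

Load the big white-and-dark-grey carton that lies by itself near the front of the worktop into the grey covered magazine: lay it flat on the magazine's metal apron, long side pointing into the hood, and push it straight in until you feel the buffer plate hidden under the hood resist and give by about a centimetre. Stop there: do not ram the plate to the end of its travel. Leave the two smaller cartons where they are and let go of the carton.

Things in the scene. Friction and masses are not known exactly. Their poses are not given: they have to be found in the camera images.
- carton_center (a point): Centre (half-way up) of the carton to load: a closed rigid box lying flat, white with a dark grey band, 60 mm along its x, 105 mm along its y (long side), 42 mm high along its z, about 110 g, alone near the front (a like one far back, with a carton stacked on it, is only background). Either end may go in first. Best grasped across its 60 mm width.
- magazine: The magazine, fixed to the worktop. Origin on the worktop, on its centre line; x points along that line into the hood, y left seen from the open front, z up. Metal base plate 110 mm wide, top 6 mm over the worktop, x = -145 to +135 mm. From x = -145 to -16 mm it is an open flat apron with two blue lines along it, 64 mm apart.
- mouth (a point): Mouth of the grey hood, at the magazine's x = +8 mm on its centre line, on top of the base plate; axes as the magazine's. The hood is 88 mm wide and 64 mm high over the worktop, 128 mm deep, closed behind; its inside is 74 mm wide and clear to 60 mm over the worktop. Two flared cheeks 46 mm high reach 24 mm out in front of the mouth, opening to about 90 mm.
- apron (a point): Centre of the open apron, at the magazine's x = -80 mm, on top of the base plate; axes as the magazine's. A carton centred here clears the cheeks by about 10 mm. Loaded, the carton's rear end still stands 19 to 90 mm out of the mouth, and can be pushed there with shut fingers on the middle of its end face.
- back_plate (a joint): Travel in m of the buffer plate hidden under the hood: 0 = untouched, 0.030 = rigid end; loaded = 0.003 to 0.024. Resists with 5 N at first touch (a moving carton meets it with a brief jolt of up to 15 N), 9 N at 20 mm, 11 N at the end; stays where pushed. Depth differs each time: its face at rest lies 12 to 62 mm inside the mouth. The carton alone slides with under 1.5 N.
- gauze_center (a point): Centre of a smaller pale green-and-dark-green carton, 50 x 70 x 35 mm, a bystander behind the work.
- strips_center (a point): Centre of a smaller cream-and-brown flat carton, 45 x 75 x 22 mm, a bystander behind the work.

How it is judged:
By the outcome, as a careful person would: the job done as asked, in the order asked, and still so for the second after the job is handed in, with the robot touching nothing.
It also fails if it takes over 56 s, if anything falls off the work surface, if the arm or the gripper's body presses on something with over 40 N, if the wrist force passes 120 N, or if a joint passes its speed limit or range.

## Working session

There is one attempt and no reset: what is moved stays moved. The work goes in short steps, each a Python script; the robot and the scene stay as the last script left them, time stands still between calls to the robot, and variables do not carry over. Pictures are saved under pics/ and viewed, on a budget of 10 in all, crops included, one or two more only if the job needs it, and the job is handed in when it is done.

```bash
mkdir -p pics; ls; python3 - <<'E'
from cell import bot
import cv2,numpy as np
a=bot.camera("top");
for t in ["carton_center","magazine","gauze_center","strips_center"]:
    print(t,bot.search_frame("top",t)[:3])
b=bot.camera("scene")
for t in ["carton_center","magazine"]:
    print(t,bot.search_frame("scene",t)[:3])
cv2.imwrite("pics/top.png",a[:,:,::-1]);cv2.imwrite("pics/scene.png",b[:,:,::-1])
for n in ["top","scene","wrist"]: print(n,bot.calibration(n))
print(bot.read_clock(),bot.read_tool_rot())
E
```

```text
pics
carton_center [{'bbox': [198.3, 232.6, 28.0, 49.7], 'confidence': 0.87}]
magazine [{'bbox': [300.7, 132.6, 95.2, 128.0], 'confidence': 0.75}]
gauze_center [{'bbox': [237.4, 147.0, 32.2, 27.7], 'confidence': 0.63}, {'bbox': [302.2, 132.0, 94.1, 129.6], 'confidence': 0.46}, {'bbox': [196.5, 233.5, 30.3, 49.1], 'confidence': 0.29}]
strips_center [{'bbox': [235.7, 147.1, 33.2, 29.7], 'confidence': 0.69}, {'bbox': [188.8, 146.7, 38.6, 29.8], 'confidence': 0.65}]
carton_center [{'bbox': [227.7, 247.4, 65.0, 54.8], 'confidence': 0.87}]
magazine [{'bbox': [283.0, 140.7, 78.3, 81.0], 'confidence': 0.79}]
top {'mtx': array([[383.89081653,   0.        , 280.81968859],
       [  0.        , 383.89081653, 201.24571746],
       [  0.        ,   0.        ,   1.        ]]), 'k1': -0.010101202886534913, 'extrinsics': array([[ 0.01516113, -0.99980904, -0.01232978, -0.25723877],
       [-0.98772648, -0.01305845, -0.15564664,  0.59619037],
       [ 0.15545591,  0.01453823, -0.98773585,  0.82327734],
       [ 0.        ,  0.        ,  0.        ,  1.        ]])}
scene {'mtx': array([[397.29080043, 
[... 326 characters left out ...]
2339, -0.59350563,  0.41549312],
       [ 0.        ,  0.        ,  0.        ,  1.        ]])}
wrist {'mtx': array([[318.3738652 ,   0.        , 280.86929987],
       [  0.        , 318.3738652 , 213.56222167],
       [  0.        ,   0.        ,   1.        ]]), 'k1': -0.01221073043734633, 'hand_eye': array([[ 9.99999766e-01, -6.51436312e-04, -2.07759436e-04,
         8.36257139e-04],
       [-2.07552700e-06, -3.06737217e-01,  9.51794242e-01,
        -1.42227903e-01],
       [-6.83760882e-04, -9.51794019e-01, -3.06737147e-01,
         7.93621663e-02],
       [ 0.00000000e+00,  0.00000000e+00,  0.00000000e+00,
         1.00000000e+00]])}
0.4 [-0.58154553  0.58164178  0.40209803 -0.40226212]
```

```bash
python3 - <<'E'
import cv2
a=cv2.imread("pics/top.png")
cv2.imwrite("pics/top_c.png",cv2.resize(a[110:310,170:430],None,fx=3,fy=3,interpolation=cv2.INTER_CUBIC))
E
```

```text
(no output)
```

View pics/top_c.png

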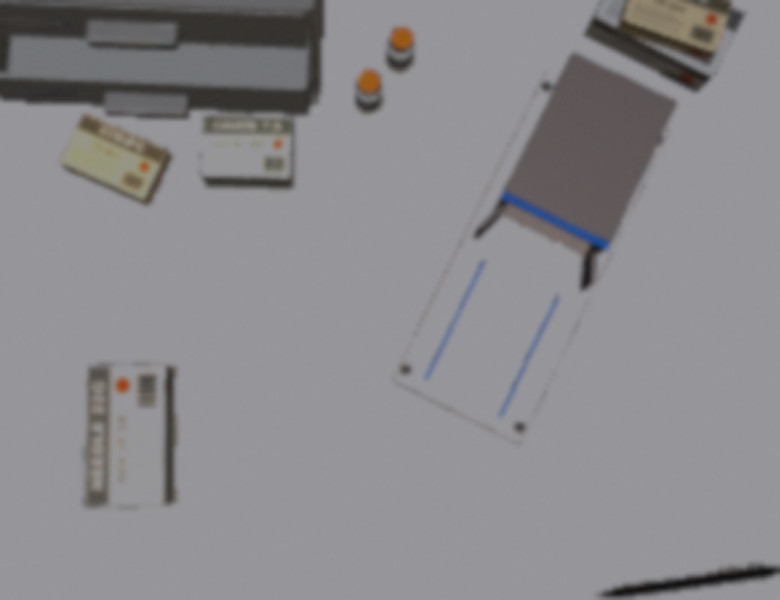

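View pics/scene.png

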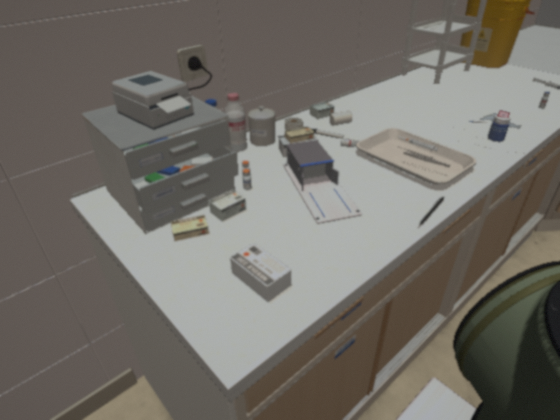

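```bash
cat > h.py <<'E'
from cell import bot
import cv2,numpy as np
from scipy.spatial.transform import Rotation as R
def rot(jaw,pitch=0):
    "jaw: world angle of tool x; tool y down"
    x=np.array([np.cos(jaw),np.sin(jaw),0]);y=np.array([0,0,-1.]);z=np.cross(x,y)
    return np.array(R.from_matrix(np.c_[x,y,z]).as_quat(scalar_first=True))
def T_wc(name):
    c=bot.calibration(name)
    if 'extrinsics' in c: return np.linalg.inv(c['extrinsics'])
    T=np.eye(4);T[:3,:3]=R.from_quat(bot.read_tool_rot(),scalar_first=True).as_matrix();T[:3,3]=bot.read_position()
    return T@c['hand_eye']
def proj_z(name,uv,z,T=None):
    c=bot.calibration(name);T=T_wc(name) if T is None else T
    k=c['k1'];uv=np.array(uv,float).reshape(-1,1,2)
    s=cv2.undistortPoints(uv,c['mtx'],np.array([k,0,0,0,0.])).reshape(-1,2)
    d=np.c_[s,np.ones(len(s))]@T[:3,:3].T;o=T[:3,3]
    return o+d*((z-o[2])/d[:,2])[:,None]
def to_px(name,P,T):
    c=bot.calibration(name);p=(np.atleast_2d(P)-T[:3,3])@T[:3,:3];s=p[:,:2]/p[:,2:]
    s=s*(1+c['k1']*(s**2).sum(1,keepdims=True))
    return s@c['mtx'][:2,:2].T+c['mtx'][:2,2]
E
python3 - <<'E'
from h import *
np.set_printoptions(precision=4,suppress=True)
f=lambda p:np.array(p,float)/3+[170-.33,110-.33]
print(R.from_quat(bot.read_tool_rot(),scalar_first=True).as_matrix())
P=proj_z("top",f([(87,365),(166,365),(166,505),(87,505)]),.042);print("carton",P,P.mean(0))
L=proj_z("top",f([(427,378),(484,261),(501,415),(557,296),(394,380),(520,444)]),.006);print(L)
print(np.linalg.norm(L[0]-L[1]),np.linalg.norm(L[4]-L[5]))
for a,b in((0,1),(2,3)):d=L[b]-L[a];print(np.degrees(np.arctan2(d[1],d[0])))
d=L[5]-L[4];print(np.degrees(np.arctan2(d[1],d[0]))+90)
E
```

```text
[[ 0.353  -0.0001 -0.9356]
 [ 0.9356 -0.0002  0.353 ]
 [-0.0003 -1.      0.    ]]
carton [[ 0.5293 -0.0649  0.042 ]
 [ 0.5302 -0.1243  0.042 ]
 [ 0.4272 -0.1282  0.042 ]
 [ 0.4263 -0.0699  0.042 ]] [ 0.4783 -0.0968  0.042 ]
[[ 0.5257 -0.3221  0.006 ]
 [ 0.6185 -0.3667  0.006 ]
 [ 0.498  -0.3793  0.006 ]
 [ 0.5914 -0.4238  0.006 ]
 [ 0.5238 -0.2965  0.006 ]
 [ 0.476  -0.3937  0.006 ]]
0.10296131928725434 0.10833916108290935
-25.71760274255122
-25.500339459334004
-26.167802147474845
```

```bash
python3 - <<'E'
from h import *
np.set_printoptions(precision=5,suppress=True)
for n,p,j in (("wc",[.4783,-.0968,.22],np.radians(92)),("wm",[.565,-.376,.25],np.radians(64))):
    bot.move_pose(p,rot(j)); bot.wait(.3)
    T=T_wc("wrist");im=bot.camera("wrist")
    np.save(n+".npy",T);cv2.imwrite(f"pics/{n}.png",im[:,:,::-1]);print(bot.read_joint_positions(),bot.read_clock(),bot.read_position())
E
```

```text
[-0.35057  0.22055 -0.36742  0.98287 -0.00003 -0.38597] 3.15 [ 0.47835 -0.09656  0.21998]
[-0.6947   0.56525  0.23051  1.23574  0.00003 -0.2421 ] 4.6333 [ 0.56526 -0.3752   0.25036]
```

View pics/wc.png

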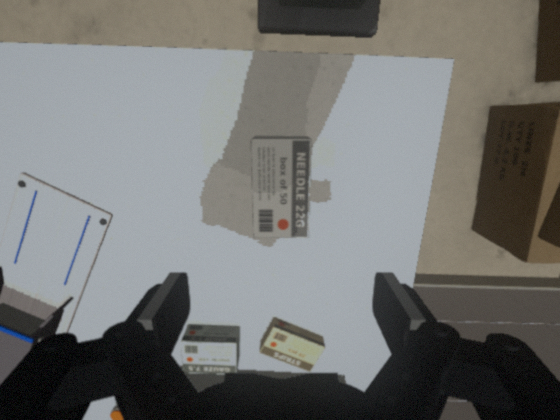

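View pics/wm.png

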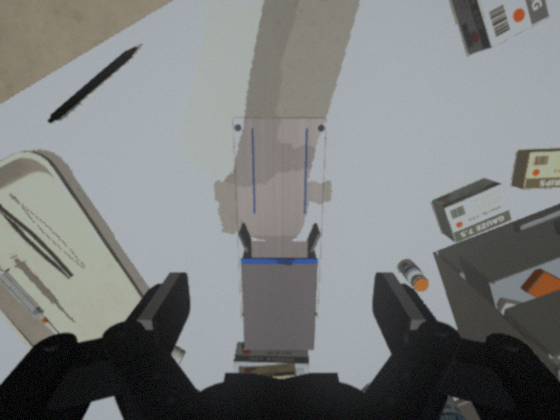

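```bash
python3 - <<'E'
import cv2,numpy as np
a=cv2.imread("pics/wc.png")[125:250,235:325];b=cv2.imread("pics/wm.png")[105:275,210:350]
a=cv2.resize(a,None,fx=4,fy=4,interpolation=cv2.INTER_CUBIC);b=cv2.resize(b,None,fx=3,fy=3,interpolation=cv2.INTER_CUBIC)
o=np.zeros((510,780,3),np.uint8);o[:500,:360]=a;o[:510,360:780]=b;cv2.imwrite("pics/crops.png",o)
E
```

```text
(no output)
```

View pics/crops.png

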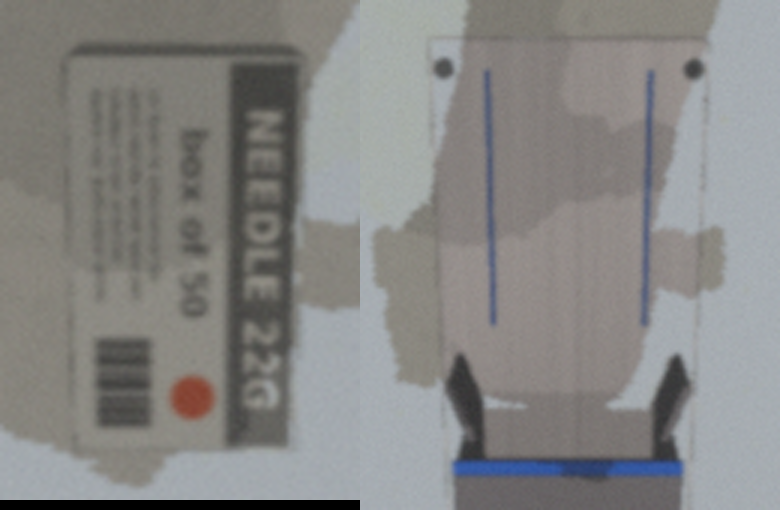

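```bash
python3 - <<'E'
from h import *
np.set_printoptions(precision=4,suppress=True)
T=np.load("wc.npy");P=proj_z("wrist",np.array([(68,55),(300,57),(290,446),(75,448)])/4+[234.6,124.6],.042,T)
print(P,P.mean(0));d=P[0]+P[1]-P[2]-P[3];print("ang",np.degrees(np.arctan2(d[1],d[0])),[np.linalg.norm(P[i]-P[(i+1)%4]) for i in range(4)])
T=np.load("wm.npy");g=lambda p:(np.array(p,float)-[360,0])/3+[209.7,104.7]
L=proj_z("wrist",g([(487,70),(493,325),(651,70),(644,325),(429,38),(707,38)]),.006,T)
H=proj_z("wrist",g([(453,461),(682,461)]),.064,T);print(L,H)
print(np.linalg.norm(L[0]-L[2]),np.linalg.norm(L[4]-L[5]),np.linalg.norm(H[0]-H[1]))
ax=L[1]-L[0]+L[3]-L[2];print("ang",[np.degrees(np.arctan2(v[1],v[0])) for v in(ax,L[1]-L[0],L[3]-L[2])]);d=L[5]-L[4];print(np.degrees(np.arctan2(d[1],d[0])))
u=ax/np.linalg.norm(ax);print("front mid",(L[4]+L[5])/2,"lines mid",L[:4].mean(0),"H",H.mean(0))
n=np.array([-u[1],u[0],0]);o=(L[4]+L[5])/2
for q in(L[:4].mean(0),H.mean(0),L[0],L[1]): print((q-o)@u,(q-o)@n)
E
```

```text
[[ 0.4259 -0.126   0.042 ]
 [ 0.4244 -0.069   0.042 ]
 [ 0.5271 -0.0653  0.042 ]
 [ 0.5297 -0.1234  0.042 ]] [ 0.4768 -0.0959  0.042 ]
ang -178.24583109067333 [np.float64(0.05701150012725268), np.float64(0.10278238440805362), np.float64(0.05815198283046712), np.float64(0.10384881210927244)]
[[ 0.4965 -0.3784  0.006 ]
 [ 0.5906 -0.4247  0.006 ]
 [ 0.5246 -0.3207  0.006 ]
 [ 0.6187 -0.3669  0.006 ]
 [ 0.4759 -0.3931  0.006 ]
 [ 0.5231 -0.2961  0.006 ]] [[ 0.6176 -0.4505  0.064 ]
 [ 0.6555 -0.3725  0.064 ]]
0.06424654642212534 0.10787194599523911 0.0867618519662435
ang [np.float64(-26.157397151136824), np.float64(-26.14298442265576), np.float64(-26.171810214911098)]
64.03857240511454
front mid [ 0.4995 -0.3446  0.006 ] lines mid [ 0.5576 -0.3727  0.006 ] H [ 0.6366 -0.4115  0.064 ]
0.06449858235557579 0.00041385990914997935
0.1524608393800931 0.0003911950155544593
0.012153427741198257 -0.031709224062257756
0.11706548352799713 -0.03168283347957979
```

```bash
cat >> h.py <<'E'
A=np.radians(-26.1);U=np.array([np.cos(A),np.sin(A),0]);N=np.array([-U[1],U[0],0])
O=np.array([.5576,-.3727,0])+.080*U
def mag(x,y,z): return O+x*U+y*N+[0,0,z]
JM=A+np.pi/2
E
python3 - <<'E'
from h import *
np.set_printoptions(precision=4,suppress=True)
c=np.array([.4775,-.0963,0]);q=rot(np.radians(91.9))
bot.move_pose(c+[0,0,.10],q)
bot.move_linear(c+[0,0,.004],speed=.1,until_force=8)
print(bot.read_position())
bot.set_gripper(0.0,40);print("w",bot.read_gripper_width(),bot.read_ft_force())
z0=bot.read_position()[2]
bot.move_linear(c+[0,0,.12],speed=.15)
print("w",bot.read_gripper_width(),bot.read_ft_force())
bot.move_pose(mag(-.08,0,.12),rot(JM))
bot.move_linear(mag(-.08,0,z0+.014),speed=.12)
print(bot.move_linear(mag(-.08,0,z0+.005),speed=.02,until_force=3),bot.read_position()[2]-z0,bot.read_ft_force())
T=T_wc("wrist");im=bot.camera("wrist");cv2.imwrite("pics/place.png",im[:,:,::-1])
im=bot.camera("top");cv2.imwrite("pics/place_t.png",cv2.resize(im[150:300,270:430,::-1],None,fx=3,fy=3))
print(bot.read_clock())
E
```

```text
[ 0.478  -0.0965  0.0045]
w 0.6954147547659177 [-1.2442  0.5155  5.7191]
w 0.6949006561567913 [ 0.0584  0.4404 -0.7387]
True 0.006060907388425806 [0.4824 0.0563 4.7019]
10.9167
```

View pics/place.png

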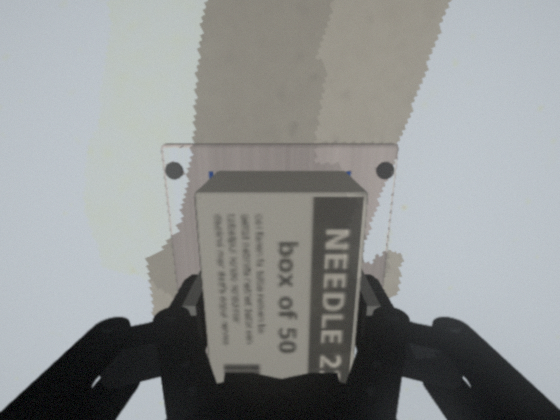

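The carton is gripped and rests on the apron. Its end face (columns 196–368) is centred between the blue line ends (211 and 349) and square to the plate edge. Next I release it and push in two stages.

```bash
python3 - <<'E'
from h import *
np.set_printoptions(precision=4,suppress=True)
mx=lambda:np.array([(bot.read_position()-O)@U,(bot.read_position()-O)@N])
bot.set_gripper(1.0)
bot.move_linear(mag(-.08,0,.13),speed=.15)
im=bot.camera("wrist");cv2.imwrite("pics/rel.png",im[:,:,::-1])
bot.set_gripper(0.0)
bot.move_linear(mag(-.175,0,.10),speed=.2)
bot.move_linear(mag(-.175,0,.022),speed=.1)
bot.wait(.3);print("f0",bot.read_ft_force(),bot.read_clock())
x=-.175
for i in range(6):   # go on through the first light touch of the carton
    r=bot.move_linear(mag(-.03,0,.022),speed=.025,until_force=3.5)
    f=bot.read_ft_force();m=mx();print(r,m,f@U,bot.read_clock())
    if r and m[0]>-.105: break
    if not r: break
im=bot.camera("wrist");cv2.imwrite("pics/touch.png",im[:,:,::-1])
E
```

```text
f0 [-0.2149 -0.1583 -0.3249] 14.95
True [-0.0803  0.0001] -0.16057294319792245 18.4417
```

View pics/touch.png

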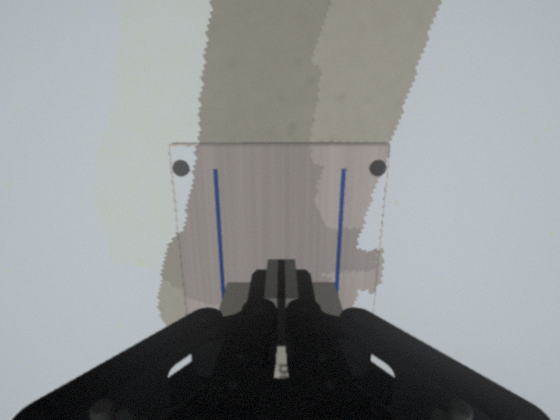

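```bash
python3 - <<'E'
from h import *
np.set_printoptions(precision=4,suppress=True)
mx=lambda:(bot.read_position()-O)@U
for i in range(8):
    x=mx()
    r=bot.move_linear(mag(x+.004,0,.022),speed=.02,until_force=4)
    f=bot.read_ft_force();print(r,x,mx(),f@U,f@N,f[2])
    if mx()>-.0803+.010: break
print(bot.read_clock())
E
```

```text
True -0.08065334634829259 -0.0795811142905541 0.5742475333640188 0.011382232869066804 0.3408672531632251
True -0.0795811142905541 -0.0790839627451997 -0.7055751437795589 0.24984191985795798 -0.2257821014539406
True -0.0790839627451997 -0.07874547747645372 -0.42469044239808146 -0.3670677511563323 -0.5483034695437168
True -0.07874547747645372 -0.07844605350088507 0.49965387170819137 -0.821818299177055 -0.6991879205117437
True -0.07844605350088507 -0.07815671039792142 -0.6021286757271732 -0.15790376550456775 -0.2867908998684372
True -0.07815671039792142 -0.07796447108711152 0.7444081365907171 0.11394651402869906 0.4350370672004118
True -0.07796447108711152 -0.07781145291629402 0.7458448545953232 0.09377784073607948 0.6760847966612729
True -0.07781145291629402 -0.07772842837367838 0.3993471758928814 -0.18677083041459303 -0.17450855531857823
20.425
```

```bash
python3 - <<'E'
from h import *
np.set_printoptions(precision=4,suppress=True)
mx=lambda:(bot.read_position()-O)@U
r=bot.move_linear(mag(-.074,0,.022),speed=.015,until_force=14);print(r,mx(),bot.read_ft_force()@U)
r=bot.move_linear(mag(-.069,0,.022),speed=.015,until_force=14);print(r,mx(),bot.read_ft_force()@U)
bot.wait(.3);print(mx(),bot.read_ft_force()@U)
bot.move_linear(mag(-.14,0,.022),speed=.1)
bot.move_linear(mag(-.14,0,.17),speed=.2)
T=T_wc("wrist");im=bot.camera("wrist");np.save("fin.npy",T);cv2.imwrite("pics/fin.png",im[:,:,::-1])
print(bot.read_clock())
E
```

```text
False -0.0766944099905971 -4.898220743695104
False -0.07230872481028452 -5.6915715822983595
-0.07231924415127881 -5.886620656385117
23.4917
```

View pics/fin.png

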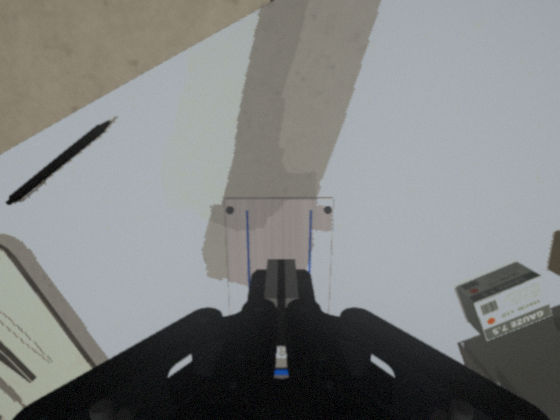

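The plate force (4.9 → 5.9 N) implies about 4.5 mm of give. The travel since first touch implies about 8 mm. I'll push about 4 mm further to centre on 1 cm.

```bash
python3 - <<'E'
from h import *
np.set_printoptions(precision=4,suppress=True)
mx=lambda:(bot.read_position()-O)@U
bot.move_linear(mag(-.14,0,.022),speed=.2)
bot.move_linear(mag(-.085,0,.022),speed=.1)
r=bot.move_linear(mag(-.0645,0,.022),speed=.02,until_force=16);print(r,mx())
bot.wait(.3);print(mx(),bot.read_ft_force()@U,bot.read_ft_force())
bot.move_linear(mag(-.14,0,.022),speed=.1)
bot.move_linear(mag(-.16,0,.20),speed=.2)
bot.move_pose([.40,-.02,.28],rot(np.radians(80)));bot.wait(.3)
im=bot.camera("top");cv2.imwrite("pics/end.png",cv2.resize(im[110:310,170:430,::-1],None,fx=3,fy=3,interpolation=cv2.INTER_CUBIC))
print(bot.read_clock())
E
```

```text
True -0.07266696586752637
-0.07323145691981953 0.34663818171265165 [ 0.2255 -0.3276 -0.8342]
29.65
```

View pics/end.png

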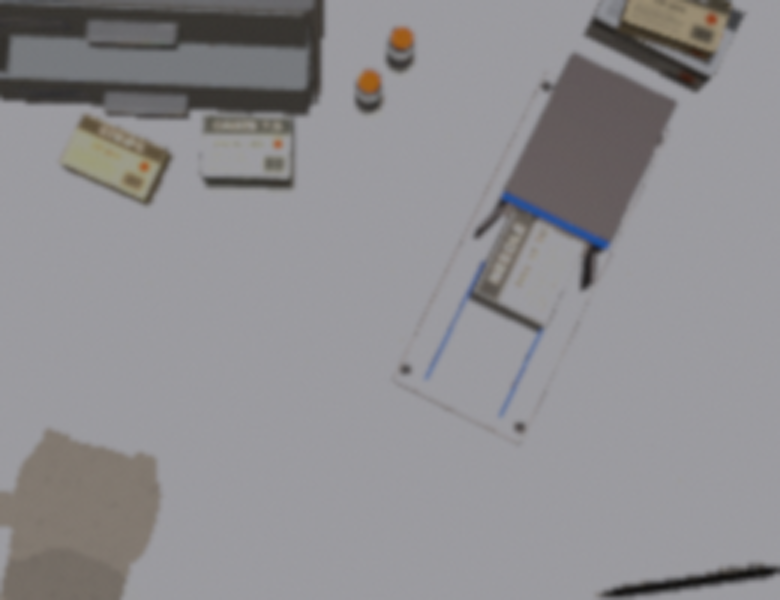

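The contact jolt stopped that push early. The picture shows the carton straight in the magazine, with its rear about 70 mm out of the mouth and the bystanders unmoved. I'll repeat the last few millimetres with a soft approach.

```bash
python3 - <<'E'
from h import *
np.set_printoptions(precision=4,suppress=True)
mx=lambda:(bot.read_position()-O)@U
bot.move_pose(mag(-.16,0,.15),rot(JM))
bot.move_linear(mag(-.14,0,.022),speed=.15)
bot.move_linear(mag(-.080,0,.022),speed=.1)
r=bot.move_linear(mag(-.072,0,.022),speed=.008,until_force=3);print("contact",r,mx())
for xt in (-.069,-.0645):
    r=bot.move_linear(mag(xt,0,.022),speed=.01,until_force=16);bot.wait(.2);print(r,mx(),bot.read_ft_force()@U)
print(bot.read_clock())
E
```

```text
contact False -0.07206579938199759
False -0.07110525708568621 -4.824423765002366
False -0.06924973231893655 -12.278644474177971
35.3417
```

```bash
python3 - <<'E'
from h import *
np.set_printoptions(precision=4,suppress=True)
mx=lambda:(bot.read_position()-O)@U
f=bot.read_ft_force();print(mx(),"U,N,z",f@U,f@N,f[2],bot.read_moment(),bot.read_position()[2])
bot.move_linear(mag(-.14,0,.022),speed=.1)
bot.move_linear(mag(-.12,0,.25),speed=.25);bot.wait(.2)
T=T_wc("wrist");im=bot.camera("wrist")[:,:,::-1];np.save("e2.npy",T)
cv2.imwrite("pics/e2f.png",im)
cv2.imwrite("pics/e2.png",cv2.resize(im[130:330,190:370],None,fx=3,fy=3,interpolation=cv2.INTER_CUBIC))
print(bot.read_clock())
E
```

```text
-0.06924973231893655 U,N,z -12.278644474177971 0.14245237559824886 9.230333942837678 [1.1012 2.2479 0.0207] 0.021670543321522025
37.5667
```

View pics/e2.png

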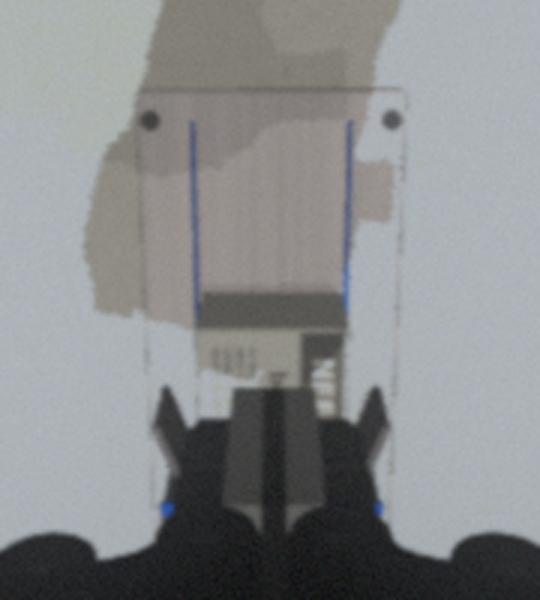

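```bash
python3 - <<'E'
from h import *
np.set_printoptions(precision=4,suppress=True)
def show(P):
    for q in P: print((q-O)@U,(q-O)@N)
T=np.load("e2.npy");g=lambda p:np.array(p,float)/3+[189.7,129.7]
print("bottom");show(proj_z("wrist",g([(203,293),(344,293)]),.006,T))
print("top");show(proj_z("wrist",g([(195,328),(345,328)]),.048,T))
print("plate front / line ends (-.145,-.132)");show(proj_z("wrist",g([(136,89),(406,91),(193,122),(350,122)]),.006,T))
f=lambda p:np.array(p,float)/3+[170-.33,110-.33]
print("top cam before last push, top edge");show(proj_z("top",f([(473,292),(543,325)]),.048))
im=bot.camera("top");cv2.imwrite("pics/end2.png",cv2.resize(im[110:310,170:430,::-1],None,fx=3,fy=3,interpolation=cv2.INTER_CUBIC))
a=cv2.imread("pics/end.png");b=cv2.imread("pics/end2.png");print(np.abs(a.astype(int)-b)[190:340,460:560].mean())
E
```

```text
bottom
-0.058278585007890335 -0.029253379682049628
-0.05821959555598972 0.03123655280713076
top
-0.05931666627977946 -0.029399356648207923
-0.05925893298483173 0.028621645989769885
plate front / line ends (-.145,-.132)
-0.14546349544182746 -0.05413915391553731
-0.14457220365234147 0.05428222528178766
-0.13210091332816482 -0.0316027890873555
-0.13204638191564846 0.032072467953653906
top cam before last push, top edge
-0.06150739701388548 0.030478933870094014
-0.06030630920113385 -0.02682967670588571
43.15915555555556
```

```bash
python3 - <<'E'
from h import *
print(bot.read_ft_force(),bot.read_clock());bot.close_job()
E
```

```text
[ 0.28149623 -0.53698004 -0.08409788] 37.6167
the job is handed in; nothing more can be done
```

I laid the carton on the apron, let go, and pushed it straight into the hood with shut fingers until the buffer plate gave by about 1 cm. I then withdrew and handed the job in at 37.6 s.

**Last checks:**
- **Position:** the wrist picture shows the carton flat and straight. Its rear end is at about x = -59 mm, about 67 mm out of the mouth and about 1 mm off the centre line.
- **Plate travel:** I estimate 6 to 11 mm. First resistance came with the tool at x = -80 mm and the last push ended at -69 mm.
- **Robot and bystanders:** the gripper was clear of everything, with a tool force of about 0. The top picture before the last push showed the two smaller cartons where they were. I did not view one after it.

**What disagreed:**
- **Give estimates:** after the first full push, the force reading (5.9 N) suggested about 4.5 mm of give, but the tool travel suggested about 8 mm. That is why I pushed again.
- **Second push:** it stopped early on the jolt of touching the carton, so I repeated it slowly.
- **Last push:** it ended at 12 N with 9 N upward on the tool, more than the plate's stated force at that depth. I did not find the cause. The short travel since first touch rules out the plate's rigid end.

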